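Stage the last kitchen things for the movers

TASK

Get the last kitchen things ready for the movers: stand the squat spice jar upright in the middle of the saucepan and then close the pan with its lid, seated all the way round, and lay the ice cream scoop lengthwise down the middle of the clear storage box. Lay the soup spoon, hollow side up, flat on the counter close beside the box on its long side facing the saucepan, parallel to that side, level with the box's middle and about 3 cm clear of it. Leave the tall jar, the pepper mill and the spice carousel where they stand.

Things in the scene. Friction and masses are not known exactly. Their poses are not given: they have to be found in the camera images.
- saucepan: Red enamel saucepan, open, standing fast on the counter (does not move). Round, outer diameter 160 mm (152 mm at its foot), height 90 mm, inner diameter 150 mm, inner floor 5 mm above the counter. Origin: centre of its underside; z up. Straight handle along its +x (away from the robot), 18 mm thick, its end 211 mm from the centre, 93 mm high at most.
- storage_box: Clear plastic storage box with grey rim and end clips, open at the top, standing fast (does not move). Outer 230 mm along its own x, 160 mm along its y, 60 mm high; walls and floor 4 mm thick; the grey clips on its short ends stick out 5 mm. Origin: centre of its underside; x along its long sides, z up.
- pan_lid: Lid of the pan, red enamel, about 300 g, lying right way up. Plate 170 mm in diameter, its top 14 mm above the origin; under it a plug 132 mm wide, 8 mm deep, that drops into the pan with 9 mm to spare all round. Black round knob in the middle, 30 mm wide, 22 to 44 mm above the origin (thin stem below). Origin: centre of the plug's underside; z up; 82 mm above the counter when seated.
- ice_scoop: Stainless steel ice cream scoop, 175 mm long, about 160 g, lying with its bowl open upward. Straight round handle 24 mm in diameter along its x, its axis 12 mm above the origin, reaching from x = -88 mm to the bowl; round bowl 50 mm in diameter, 26 mm high, centred at x = +62 mm. Origin: midway along its length on the underside; x towards the bowl, z up.
- soup_spoon: White ceramic soup spoon, 142 mm long, about 70 g, lying hollow side up. Flat straight handle 16 mm wide and 12 mm thick from x = -75 mm to x = +27 mm; round bowl 44 mm in diameter, 18 mm high, centred at x = +45 mm. Origin: on the underside in the middle of the width, under the handle, 75 mm from the handle's end; x towards the bowl, z up.
- squat_jar: Squat spice jar, amber glass with steel cap, closed: a plain cylinder of diameter 56 mm, height 60 mm, about 150 g. Origin: centre of its underside; z up.
- tall_jar: Bystander: tall slim spice jar, same glass and cap: diameter 44 mm, height 110 mm, loose; too tall for the closed pan. Origin: centre of its underside.
- pepper_mill: Bystander: dark wooden pepper mill, diameter 52 mm, height 150 mm, loose. Origin: centre of its underside.
- carousel: Bystander: round steel spice carousel with two tiers of small jars, 180 mm diameter, 175 mm high, its foot fixed to the counter; it turns freely about its upright post. Origin: centre of its underside.
Not all that is in view belongs to the job. What is shaped like the squat_jar but blue is not meant.

How it is judged:
By the outcome, as a careful person would: the job done as asked, in the order asked, and still so for the second after the job is handed in, with the robot touching nothing.
It also fails if it takes over 115 s, if anything falls off the work surface, if the arm or the gripper's body presses on something with over 40 N, if the wrist force passes 120 N, or if a joint passes its speed limit or range.

ROBOT

A 7-joint arm with a two-finger parallel gripper is mounted at the origin on the work surface. World frame = base frame: x ahead of the robot, y to its left, z up, the work surface at z = 0. Lengths are in mm, angles in rad, forces in N, time in s.
With the tool pointing down it reaches from about 425 to 800 mm from the base axis. Payload 8.3 kg.
Tool frame: the origin (TCP) lies at the very end of the fingers, on their centre line; the grasp point (between the pads) lies 19 mm behind it; z points along the fingers, y is the line along which they close (so a half turn about z gives the same grasp; the last joint's range is limited). The gripper opens to 85 mm and grips with 20 to 120 N. Pads are 22 mm wide; open, the fingers measure 114 mm over their backs; the gripper's body (76 mm by 85 mm) begins 54 mm behind the grasp point. The pads swing forward as they close: fully open they stand 13 mm farther back than shut.
Start: joints at [-1.406, 0.383, 0.016, 1.37, -0.006, 1.388, -0.046], TCP at [141.093, 608.846, 203.079] pointing down, gripper open.
Joint ranges: [-2.95, 2.95], [-0.25, 2.06], [-1.52, 1.56], [0.18, 2.33], [-1.44, 4.58], [0.02, 2.06], [-3.01, 3.01]. Speed limits (rad/s): [2.39, 2.39, 3.01, 3.01, 3.14, 3.14, 3.14].

INTERFACE

Orientations are given as a rotation vector (axis times angle).
In Python, from station import manip, read_camera gives the robot as it stands.
- The arm moves only by the tool advance, called as name(argument=value, ...) on one line, values as JSON. Schema: {"type":"object","properties":{"deltas":{"type":"array","items":{"type":"object","properties":{"d":{"type":"array","items":{"type":"number"},"minItems":3,"maxItems":3},"turn":{"type":"number"}},"additionalProperties":false},"minItems":1,"maxItems":20},"finger_gap":{"type":"number"},"squeeze":{"type":"number"},"only":{"type":"string"},"quiet":{"type":"boolean"},"lines":{"type":"string"}},"required":["deltas"],"additionalProperties":false}. deltas is a list of rows, 1 to 20 of them, each an object with the fields d (a list: dx, dy, dz in parts of the range, where 1.0 means 250 mm), turn (a turn about the tool's z in parts of the range, where 1.0 means pi rad); a field left out counts as zero; each row shifts and turns the commanded pose from where the row before left it, along the tool's axes as they then stand; what a row does not reach is not made up. A row lasts 1/8 s, in which the tool goes at most 62.5 mm and 0.188 rad, less where a joint would pass 70% of its speed; a pose out of reach is approached as far as the arm can. finger_gap is the opening from 0.0 (shut) to 1.0 (fully open), set as the call begins (left out keeps the last). The fingers move at their own pace and stop on an object; squeeze is the grip in N (left out, the last holds). Time passes only in rows, so rows that do not move let the fingers close. The tool returns the time, the measured TCP pose, the force, the opening and the grip force at its end. only (a regular expression) keeps the lines of the reply that match it, lines (a string "A,B") keeps lines A to B, and quiet returns only ok. No shift or turn number may pass 1 either way. Input that does not fit is refused with a message, and nothing moves.
- manip.observe(): the state, without advancing time (a new reading comes with each control period).
- read_camera(name): name is "side" or "top"; returns a dict with "color" (480x640x3 uint8, red, green, blue), "range_z" (480x640 float32, mm along the optical axis (not along the pixel's ray), 0 where there is no reading), "fx", "fy", "cx", "cy" (pixels), "rvec" (rotation vector, rad) and "tvec" (3), from world to camera coordinates, as OpenCV has them. Camera axes: x right, y down, z forward; pixel columns grow to the right and rows downward; lengths in mm; the calibration is good to about 2 mm. A picture is of the moment at which its call begins.
- manip.sign_off(): hands the job in; it is judged then, once.
The state is a dict: "t": time; "q": joint angles; "qd": joint speeds; "joint_torque": joint torques, N m; "ee_pos": TCP position; "eef_rot": TCP orientation; "ft_force": force on the tool from outside, world axes, zero at the start; "torque": the same for the moment, N m; "grip_width": opening from 0.0 (shut) to 1.0 (fully open); "grasp_force": force on a finger pad.
Only numpy, scipy, OpenCV 4.12 (cv2) and the standard library are available. Lean on these libraries where they do the work, as an engineer would, in place of code of your own. Each camera call takes 0.05 s, during which the arm holds its last target. There are 200 camera calls.

## Working session

There is one attempt and no reset: what is moved stays moved. The work goes in short steps, Python scripts to look and compute and a tool call to move; the robot and the scene stay as the last step left them, time stands still between calls to the robot, and variables do not carry over. Pictures are saved under pics/ and viewed, at most 14 in all, crops included, and the job is handed in when it is done.

```bash
ls; mkdir -p pics; cat > h.py <<'E'
import numpy as np, cv2
from station import manip, read_camera
def cam(n):
    c=read_camera(n); c['R']=cv2.Rodrigues(np.array(c['rvec'],float))[0]; c['t']=np.array(c['tvec'],float).ravel(); return c
def ray(c,u,v,z):  # pixel -> world on plane z
    d=c['R'].T@np.array([(u-c['cx'])/c['fx'],(v-c['cy'])/c['fy'],1.]); o=-c['R'].T@c['t']
    return o+d*(z-o[2])/d[2]
def pts(c):  # per-pixel world points from range
    v,u=np.mgrid[:480,:640]; z=c['range_z']
    P=np.stack([(u-c['cx'])/c['fx']*z,(v-c['cy'])/c['fy']*z,z],-1)-c['t']
    return P@c['R']
def save(c,f): cv2.imwrite('pics/'+f,c['color'][...,::-1])
E
python3 - <<'E'
from h import *
for n in('side','top'):
    c=cam(n); save(c,n+'0.png'); print(n,c['fx'],c['cx'],c['cy'],(-c['R'].T@c['t']).round(),c['R'].round(2).tolist())
s=manip.observe(); print(s)
E
```

```text
pics
side 450.4749403641612 329.10691242642594 232.06876448735616 [ 443. -592.  779.] [[1.0, -0.1, -0.01], [-0.08, -0.78, -0.63], [0.06, 0.62, -0.78]]
top 599.6317716314204 318.4941755250868 250.36213809951602 [ 278.   -5. 1291.] [[0.03, -1.0, -0.01], [-0.98, -0.03, -0.17], [0.17, 0.01, -0.98]]
{'t': 0.1, 'q': array([-1.40587932,  0.38412771,  0.01638357,  1.37103241, -0.00630352,
        1.38820321, -0.04650964]), 'qd': array([ 0.00144785,  0.0013608 , -0.00156134, -0.0046915 , -0.00038718,
        0.0001953 , -0.00180318]), 'joint_torque': array([ 2.66148629e-03, -6.29140162e+01,  8.47364366e-01, -3.72755492e+01,
        1.67918054e-02,  1.05755328e-02,  2.81586637e-06]), 'ee_pos': array([141.01230011, 608.3756705 , 202.20294894]), 'eef_rot': array([-3.56990252e-01, -3.12106849e+00,  2.69027681e-03]), 'ft_force': array([ 0.57707525, -0.19297606,  0.38501597]), 'torque': array([ 0.04870088,  0.01147155, -0.02420484]), 'grasp_force': 0.0, 'grip_width': 1.0006215522715913}
```

View pics/top0.png

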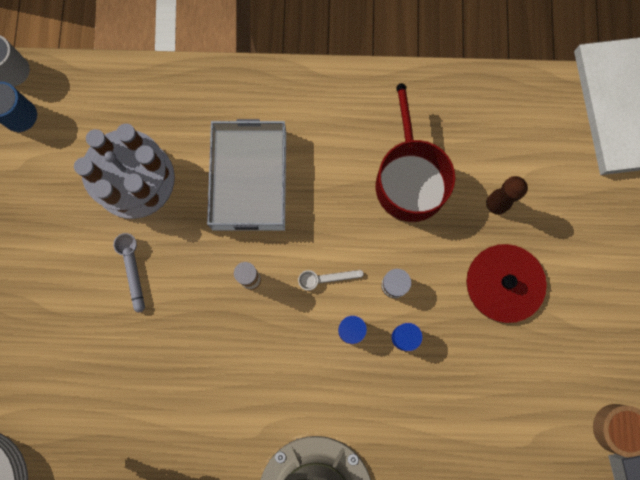

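View pics/side0.png

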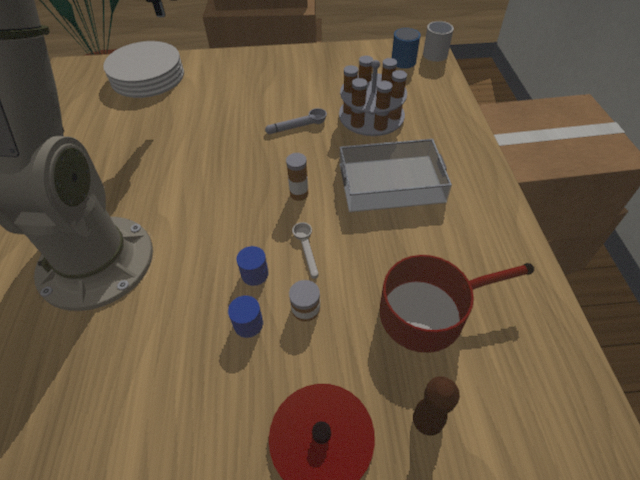

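The top view shows the pan at (415,181), box at (248,175), lid at (507,283), scoop at (130,270), spoon at (330,278), carousel at (127,173) and mill at (508,195). The side view agrees.
Squat jar candidates in the top view: grey cap (397,284), blue (352,330), blue (407,337) and the tall jar (247,275). I choose (397,284), which is side (305,300), and will check it in a crop while measuring.

```bash
cat > m.py <<'E'
from h import *
c=cam('top'); P=pts(c); hsv=cv2.cvtColor(c['color'],cv2.COLOR_RGB2HSV)
np.set_printoptions(suppress=True,precision=1)
def roi(u0,u1,v0,v1,zmin,zmax):
    m=np.zeros((480,640),bool); m[v0:v1,u0:u1]=1
    return m&(P[...,2]>zmin)&(P[...,2]<zmax)&(c['range_z']>0)
def circ(name,m):
    q=P[m]; (x,y),r=cv2.minEnclosingCircle(q[:,:2].astype(np.float32)); print(name,len(q),'c',x,y,'r',r,'z',np.median(q[:,2]),'mean',q.mean(0))
def rect(name,m):
    q=P[m]; r=cv2.minAreaRect(q[:,:2].astype(np.float32)); mu=q.mean(0); w,V=np.linalg.eigh(np.cov(q[:,:2].T)); print(name,len(q),r,'mean',mu,'ax',V[:,1],'zmax',np.percentile(q[:,2],98))
circ('squat',roi(375,420,262,305,50,70))
circ('tall',roi(225,270,255,300,95,125))
circ('mill',roi(480,540,165,225,100,160))
circ('pan rim',roi(365,470,130,230,84,94)&(hsv[...,1]>80))
circ('lid plate',roi(460,555,235,330,8,22))
circ('knob',roi(495,525,268,295,36,55))
rect('box rim',roi(195,300,105,245,52,68))
rect('scoop',roi(105,160,225,320,8,40))
circ('scoopbowl',roi(105,145,225,257,15,40))
rect('spoon',roi(292,372,260,300,5,30))
circ('spoonbowl',roi(292,323,260,300,13,30))
circ('car',roi(70,185,110,230,100,190))
circ('blue1',roi(330,375,310,350,40,80));circ('blue2',roi(385,430,315,360,40,80))
print('counter z',np.median(P[400:440,200:260,2]))
E
python3 - <<'E'
exec(open('m.py').read())
s=cam('side')['color'][180:360,220:400,::-1]; t=c['color'][230:350,220:440,::-1]
a=cv2.resize(s,(400,400),interpolation=2); b=cv2.resize(t,(400,218),interpolation=2)
cv2.imwrite('pics/crop1.png',np.hstack([a,np.vstack([b,np.zeros((182,400,3),np.uint8)])]))
E
```

```text
squat 602 c 433.74298095703125 -154.7781524658203 r 28.908952713012695 z 60.23527515902075 mean [ 432.7 -154.4   60.2]
tall 417 c 436.97967529296875 154.20474243164062 r 22.810901641845703 z 110.41279930330487 mean [436.3 153.3 110.2]
mill 541 c 622.3917236328125 -381.98187255859375 r 25.107927322387695 z 137.16416381798822 mean [ 617.5 -376.9  135. ]
pan rim 631 c 663.611328125 -185.9118194580078 r 91.80498504638672 z 89.5060064204386 mean [ 657.2 -190.7   89.3]
lid plate 4726 c 442.7168273925781 -411.412841796875 r 114.89398956298828 z 14.385917761480396 mean [ 443.6 -393.6   14.4]
knob 166 c 444.4019775390625 -392.98968505859375 r 15.486479759216309 z 43.80989385184455 mean [ 443.8 -392.7   43.5]
box rim 1028 ((661.2164916992188, 168.5508270263672), (242.60284423828125, 161.09518432617188), 1.465710163116455) mean [662.8 171.6  59.1] ax [-1. -0.] zmax 65.34545632108211
scoop 987 ((443.62969970703125, 416.62835693359375), (86.89105987548828, 195.96630859375), 87.20358276367188) mean [446.6 410.1  20.9] ax [-1.  -0.3] zmax 30.196473646432352
scoopbowl 244 c 501.7264099121094 424.5084533691406 r 28.0997257232666 z 23.319373759024757 mean [500.3 427.7  23.3]
spoon 672 ((442.0951232910156, -20.89350128173828), (84.73870849609375, 171.30352783203125), 2.0766656398773193) mean [444.4 -13.1  11.2] ax [-0.1  1. ] zmax 21.442430060853496
spoonbowl 118 c 438.53582763671875 24.73158836364746 r 26.95973014831543 z 17.515144823257906 mean [439.   27.2  17.7]
car 2687 c 651.6138305664062 423.4521789550781 r 81.13843536376953 z 142.8696673249393 mean [649.1 420.4 137.1]
blue1 613 c 333.59759521484375 -64.53587341308594 r 28.39193344116211 z 60.6309816011058 mean [333.8 -64.5  60.6]
blue2 641 c 323.1598205566406 -177.56288146972656 r 28.792675018310547 z 60.497259694955844 mean [ 322.5 -177.    60.2]
counter z 0.3952916268760057
```

View pics/crop1.png

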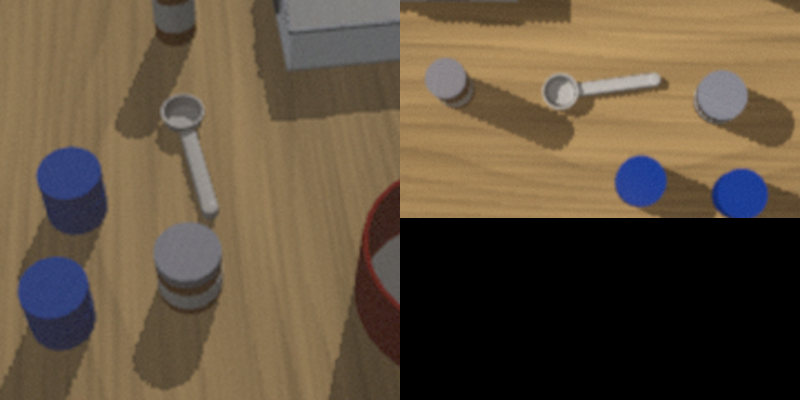

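The crop shows the grey-capped amber squat jar standing between the spoon's handle and the pan, with both blue decoys plainly different. Next I refine the pan, box, scoop and spoon.

```bash
cat >> m.py <<'E'
print('----')
from scipy.optimize import least_squares
def cfit(q,r0=None,loss='soft_l1'):
    f=lambda p:np.hypot(q[:,0]-p[0],q[:,1]-p[1])-p[2]
    return least_squares(f,[*np.median(q[:,:2],0),80],loss=loss,f_scale=1).x
q=P[roi(365,470,130,230,86,93)&(hsv[...,1]>80)]; q=q[q[:,0]<735]; print('pan mid-rim r77.5',cfit(q))
q=P[roi(460,555,235,330,10,18)&(hsv[...,1]>100)&(hsv[...,2]>60)]; print('lid',np.median(q,0),(np.percentile(q,1,0)+np.percentile(q,99,0))/2, len(q))
q=P[roi(195,300,105,245,55,64)]
for lo,hi in((560,580),(600,620),(640,660),(690,710),(740,760)):
    y=q[(q[:,0]>lo)&(q[:,0]<hi)][:,1]; print('box x',lo,'y lo/hi',np.median(y[y<168]),np.median(y[y>168]),y.min(),y.max())
for lo,hi in((110,130),(205,225)):
    x=q[(q[:,1]>lo)&(q[:,1]<hi)][:,0]; print('box y',lo,'x',np.median(x[x<661]),np.median(x[x>661]),x.min(),x.max())
def ax(name,m,bowl,rng):
    d=np.hypot(P[...,0]-bowl[0],P[...,1]-bowl[1]); q=P[m&(d>rng[0])&(d<rng[1])]
    l=cv2.fitLine(q[:,:2].astype(np.float32),cv2.DIST_HUBER,0,.01,.01).ravel(); u=l[:2]; u=u*np.sign((np.array(bowl)-l[2:])@u)
    s=(q[:,:2]-l[2:])@u; n=(q[:,:2]-l[2:])@[-u[1],u[0]]; print(name,len(q),'dir',u,np.arctan2(u[1],u[0]).round(4),'pt',l[2:],'s',np.percentile(s,[1,99]),'n',np.percentile(n,[2,98]),'tail',l[2:]+u*np.percentile(s,1),'bowl off',np.array(bowl)-l[2:],'bowl s,n',(np.array(bowl)-l[2:])@u,(np.array(bowl)-l[2:])@[-u[1],u[0]])
k=P[roi(105,145,225,257,20,32)]; b=cfit(k); print('scoop rim',b); ax('scoop',roi(105,160,225,320,14,30),b[:2],(35,140))
k=P[roi(292,323,260,300,14,24)]; b=cfit(k); print('spoon rim',b); ax('spoon',roi(292,372,260,300,9,15),b[:2],(28,140))
E
python3 m.py | sed -n '/----/,$p'
```

```text
----
pan mid-rim r77.5 [ 652.  -190.3   77. ]
lid [ 442.4 -391.8   14.3] [ 444.4 -393.9   14.1] 4164
box x 560 y lo/hi 87.80146122464674 242.88132844844142 85.4943063328261 245.24781947774284
box x 600 y lo/hi 89.09957236585805 244.1742755900105 87.11522613541639 247.7717660766243
box x 640 y lo/hi 90.88211710811268 245.07543407562264 88.73740381591213 248.02082090945646
box x 690 y lo/hi 92.04422349720778 246.95081809275845 89.18973490824855 248.81743330891865
box x 740 y lo/hi 91.49987572328232 247.50460340949584 90.41868310693492 250.2712435959206
box y 110 x 549.3189036567788 774.4404333006714 546.4967631644934 777.8195675525641
box y 205 x 546.05773604565 772.4592475257627 544.2887290816899 774.5087519626416
scoop rim [503.6 426.3  22.4]
scoop 535 dir [1.  0.3] 0.2792 pt [419.2 400.5] s [-50.6  53.2] n [-9.7 12.8] tail [370.5 386.5] bowl off [84.4 25.8] bowl s,n 88.20233752366994 1.5834784652559613
spoon rim [437.5  30.1  19.9]
spoon 242 dir [-0.2  1. ] 1.7236 pt [449.9 -43.8] s [-42.6  47.2] n [-7.5  7.6] tail [456.4 -85.9] bowl off [-12.4  74. ] bowl s,n 75.00755810251796 0.9614985236897127
```

Units first: shifts go in shares of 250 mm and turns go in shares of pi rad. So -40 mm is -0.16, -5 mm is -0.02.

```bash
cat > go.py <<'E'
import sys; from h import *
# go.py x y z [yaw of closing line]: turn first, then shift in the turned axes
x,y,z=map(float,sys.argv[1:4]); s=manip.observe(); R=cv2.Rodrigues(np.array(s['eef_rot']))[0]
yaw=np.arctan2(R[1,1],R[0,1]); t=0
if len(sys.argv)>4: t=-((float(sys.argv[4])-yaw+np.pi/2)%np.pi-np.pi/2)
d=np.array([x,y,z])-s['ee_pos']; R2=R@cv2.Rodrigues(np.array([0,0,t]))[0]
print('yaw',yaw.round(3),'q7',s['q'][6].round(2),'turn',round(t,3),'shift after',(R2.T@d).round(1),'before',(R.T@d).round(1),'tilt',R[:,2].round(3))
E
```

advance(deltas=[{"d": [0, 0, -0.02]}, {"d": [-0.16, 0, 0]}], finger_gap=1.0)

```text
t: 0.5
ee_pos: [176.0, 601.4, 208.8]
eef_rot: [-0.345, -3.12, -0.002]
ft_force: [-0.3, 0.0, 0.0]
grip_width: 0.998
grasp_force: 0.0Traceback (most recent call last):
```

```bash
python3 go.py 470 150 205
```

```text
  File "go.py", line 6, in <module>
    d=np.array([x,y,z])-s['ee_pos']; R2=R@cv2.Rodrigues(np.array([0,0,t]))[0]
                                          ~~~~~~~~~~~~~^^^^^^^^^^^^^^^^^^^
cv2.error: OpenCV(4.12.0) /io/opencv/modules/calib3d/src/calibration_base.cpp:151: error: (-210:Unsupported format or combination of formats) The matrices must have 32f or 64f data type in function 'Rodrigues'
```

```bash
sed -i 's/\[0,0,t\])/[0,0,t],float)/' go.py; python3 go.py 470 150 208; python3 go.py 433 -154.5 140 -0.34
```

```text
yaw 1.35 q7 0.02 turn 0 shift after [-385.6 -376.1   -0.6] before [-385.6 -376.1   -0.6] tilt [-0.002  0.002 -1.   ]
yaw 1.35 q7 0.02 turn -1.451 shift after [ 626.9 -494.6   67. ] before [-416.3 -681.4   67. ] tilt [-0.002  0.002 -1.   ]
```

Converted, -38.5 mm is -0.154, -37.5 mm is -0.15, 0.17 rad is 0.0541.

advance(deltas=[{"d": [-0.154, -0.15, 0]}, {"d": [-0.154, -0.15, 0]}, {"d": [-0.154, -0.15, 0]}, {"d": [-0.154, -0.15, 0]}, {"d": [-0.154, -0.15, 0]}, {"d": [-0.154, -0.15, 0]}, {"d": [-0.154, -0.15, 0]}, {"d": [-0.154, -0.15, 0]}, {"d": [-0.154, -0.15, 0]}, {"d": [-0.154, -0.15, 0]}, {"turn": 0.0541}, {"turn": 0.0541}, {"turn": 0.0541}, {"turn": 0.0541}, {"turn": 0.0541}, {"turn": 0.0541}, {"turn": 0.0541}, {"turn": 0.0541}, {"turn": 0.0541}, {"turn": 0.0509}])

```text
t: 3.0
ee_pos: [470.6, 147.6, 208.6]
eef_rot: [-2.576, -1.798, -0.001]
ft_force: [0.3, 0.2, 0.7]
grip_width: 1.004
grasp_force: 0.0
```

```bash
python3 go.py 433 -154.5 140 -0.34
```

```text
yaw -0.352 q7 -0.67 turn -0.012 shift after [-297.4   65.3   68.4] before [-296.6   69.    68.4] tilt [ 0.  0. -1.]
```

Converted, -37.5 mm is -0.15, 8.6 mm is 0.0344.

advance(deltas=[{"d": [-0.148, 0.0344, 0]}, {"d": [-0.148, 0.0344, 0]}, {"d": [-0.148, 0.0344, 0.032]}, {"d": [-0.148, 0.0344, 0.04]}, {"d": [-0.148, 0.0344, 0.04]}, {"d": [-0.148, 0.0344, 0.04]}, {"d": [-0.148, 0.0344, 0.06]}, {"d": [-0.15, 0.0344, 0.06]}, {}])

```text
t: 4.12
ee_pos: [433.0, -157.6, 139.8]
eef_rot: [-2.577, -1.797, 0.002]
ft_force: [0.0, -0.1, 0.7]
grip_width: 1.0
grasp_force: 0.0
```

```bash
python3 go.py 433 -154.5 24
```

```text
yaw -0.353 q7 -0.01 turn 0 shift after [  3.   -1.  115.8] before [  3.   -1.  115.8] tilt [-0.001 -0.001 -1.   ]
```

```bash
python3 - <<'E'
from h import *
save(cam('side'),'s1.png')
E
```

```text
(no output)
```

View pics/s1.png

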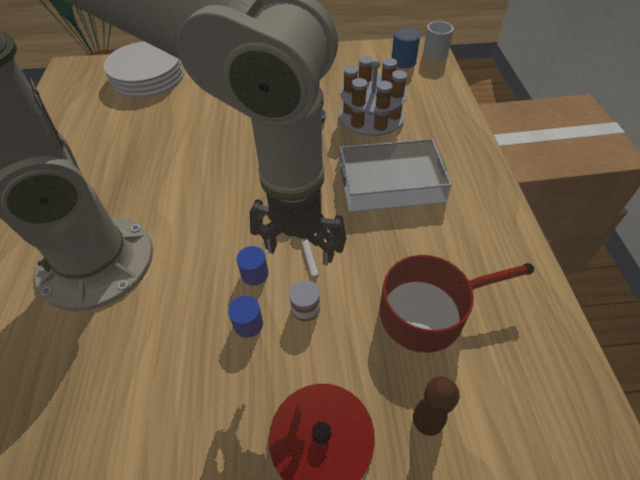

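The gripper stands open over the jar (fingers at about (297,240), jar at (305,300)), so I descend and grip.

Converted, 25 mm is 0.1, 20 mm is 0.08.

advance(deltas=[{"d": [0.012, -0.004, 0.08]}, {"d": [0, 0, 0.1]}, {"d": [0, 0, 0.1]}, {"d": [0, 0, 0.1]}, {"d": [0, 0, 0.076]}, {}, {}])

```text
t: 5.05
ee_pos: [435.3, -151.0, 27.0]
eef_rot: [2.57, 1.806, 0.001]
ft_force: [-0.5, -0.8, -0.0]
grip_width: 0.999
grasp_force: 0.0
```

advance(deltas=[{}, {}, {}, {}, {}, {}], finger_gap=0.0, squeeze=40)

```text
t: 5.8
ee_pos: [441.2, -153.1, 31.3]
eef_rot: [2.565, 1.8, 0.015]
ft_force: [1.7, 0.8, 39.0]
grip_width: 0.411
grasp_force: 42.3
```

```bash
python3 go.py 652 -190.3 150
```

```text
yaw -0.347 q7 0.14 turn 0 shift after [  37.1  212.3 -116. ] before [  37.1  212.3 -116. ] tilt [ 0.013 -0.001 -1.   ]
```

```bash
python3 - <<'E'
from h import *
s=cam('side')['color'][180:360,220:400,::-1]; t=cam('top')['color'][220:400,310:490,::-1]
cv2.imwrite('pics/g1.png',np.hstack([cv2.resize(a,(400,400),interpolation=2) for a in(s,t)]))
E
```

```text
(no output)
```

View pics/g1.png

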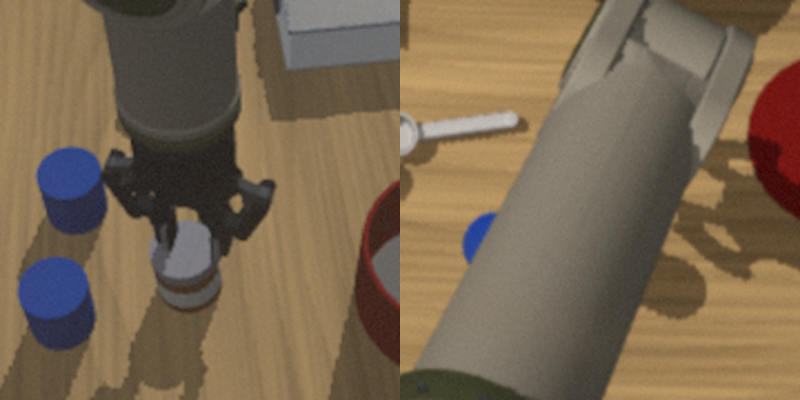

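The crop shows the left finger over the cap and the right one behind it, so the grasp is off. I open and measure finger and cap positions from the side depth image.

advance(deltas=[{}, {}, {}, {}], finger_gap=1.0)

```text
t: 6.4
ee_pos: [434.0, -151.4, 25.9]
eef_rot: [-2.571, -1.804, 0.001]
ft_force: [-0.1, 0.3, -1.0]
grip_width: 1.001
grasp_force: 0.0
```

```bash
cat > f.py <<'E'
from h import *
np.set_printoptions(suppress=True,precision=1)
c=cam('side'); P=pts(c); V=c['color'].max(-1); s=manip.observe(); print(s['ee_pos'],s['grip_width'],s['ft_force'])
x,y,z=s['ee_pos']
near=(abs(P[...,0]-x)<90)&(abs(P[...,1]-y)<60)
cap=near&(P[...,2]>52)&(P[...,2]<66)&(V>90); print('cap',cap.sum(),P[cap].mean(0) if cap.any() else '')
dk=near&(V<75)&(P[...,2]>4)&(P[...,2]<130)
for a in range(0,130,12):
    q=P[dk&(P[...,2]>=a)&(P[...,2]<a+12)]
    if len(q)>3: print(a,len(q),'x',np.percentile(q[:,0],[2,50,98]),'y',np.percentile(q[:,1],[2,50,98]))
E
python3 f.py; python3 - <<'E'
from h import *
cv2.imwrite('pics/g2.png',cv2.resize(cam('side')['color'][180:360,220:400,::-1],(600,600),interpolation=2))
E
```

```text
[ 434.  -151.4   25.8] 1.0031430560417183 [-0.5 -0.2 -0.3]
cap 665 [ 432.3 -155.7   59.8]
0 29 x [345.1 430.3 454.6] y [-197.  -181.  -137.9]
12 27 x [344.2 348.9 453.7] y [-197.5 -188.7  -91.9]
24 24 x [344.6 349.  446.8] y [-197.6 -189.4  -91.9]
36 76 x [344.8 430.1 456.7] y [-197.3 -180.9 -169.5]
48 93 x [345.5 430.6 458.9] y [-197.1 -182.2 -155.8]
72 39 x [381.  393.9 482.7] y [-176.4 -144.5 -129.8]
84 61 x [380.6 395.  486.2] y [-177.8 -146.  -133.8]
96 41 x [382.6 394.2 484.8] y [-178.  -146.5 -138.6]
108 193 x [364.2 467.3 489.4] y [-182.1 -156.6 -125.4]
120 172 x [363.4 465.  503.5] y [-186.3 -157.4 -125.2]
```

View pics/g2.png

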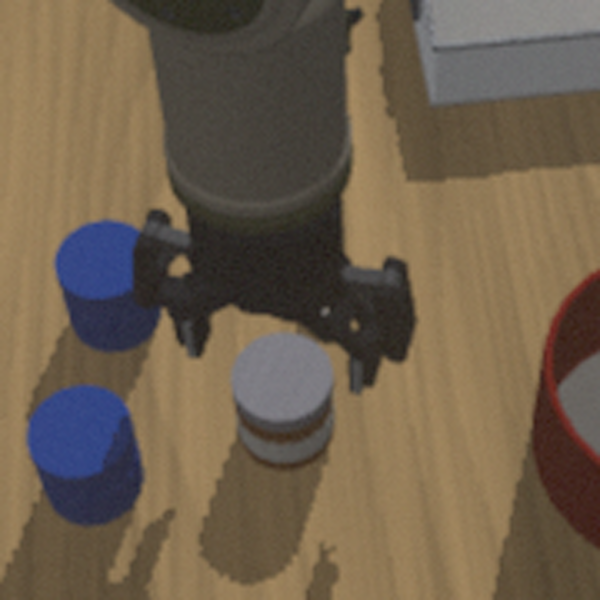

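```bash
python3 - <<'E'
from h import *
np.set_printoptions(suppress=True,precision=1)
c=cam('side');P=pts(c);V=c['color'].max(-1)
for u0,u1,v0,v1 in((268,286,270,292),(320,340,275,302)):
    m=np.zeros_like(V,bool);m[v0:v1,u0:u1]=1
    q=P[m&(V<90)&(P[...,2]>15)&(np.hypot(P[...,0]-432.5,P[...,1]+155)>30)]; q=q[np.argsort(q[:,2])]; print(len(q),q[:8].tolist(),q[10:20].mean(0))
E
```

```text
170 [[395.7408715344492, -131.31924571259142, 72.36225045554299], [391.76997092319607, -142.18039078175266, 72.90055684915274], [386.27701250490423, -144.19171815123474, 73.5480204468584], [390.00982686225336, -145.2491803629985, 74.63193921862995], [393.94608202080474, -137.23226671838236, 75.02826605516226], [394.0273038074375, -135.19523948130586, 75.24399552682726], [382.92050185027585, -138.48346326831722, 75.33022897853228], [396.0833287147162, -131.80257770845986, 76.45720622614904]] [ 389.2 -140.3   79.6]
300 [[475.32415290025267, -176.39002123726627, 73.36410471335392], [479.22795044738314, -173.5563033906721, 74.94078451761935], [480.9925327346346, -174.04917003934054, 75.46511245852452], [471.8376532967963, -175.2984525866869, 75.61764695441367], [475.3758191411306, -176.15973144928896, 76.46150860093528], [482.6921905443648, -175.19193167022897, 77.08421454510075], [473.69181326175004, -175.12813182347674, 78.49585382606288], [473.4814856896842, -177.43746890899095, 78.92399947852782]] [ 477.5 -175.5   82.3]
```

Measured: the open fingertips sit at z≈71 while the TCP reads 26, so the real fingertips are about 32 mm higher than the reading implies. I go down in steps and re-measure.

Converted, 8 mm is 0.032, -3 mm is -0.012.

advance(deltas=[{"d": [-0.012, 0, 0.032]}, {"d": [0, 0, 0.032]}, {"d": [0, 0, 0.032]}, {}, {}])

```text
t: 7.18
ee_pos: [433.4, -154.4, 2.1]
eef_rot: [2.572, 1.804, -0.0]
ft_force: [0.2, -0.7, 0.6]
grip_width: 1.005
grasp_force: 0.0
```

```bash
python3 f.py | head -12
```

```text
[ 433.5 -154.4    2.2] 0.9991460829290305 [-0.4 -0.4  0.4]
cap 548 [ 429.3 -159.6   59.5]
0 34 x [345.1 434.  454.4] y [-196.4 -180.8 -173.7]
12 23 x [344.  348.4 457. ] y [-197.8 -191.6 -173. ]
24 31 x [344.1 349.1 446.3] y [-199.4 -191.5 -174.4]
36 88 x [344.4 428.3 455.3] y [-196.9 -181.  -168.7]
48 130 x [344.8 424.4 480.5] y [-197.6 -179.4 -133.5]
60 52 x [379.8 393.2 484.3] y [-183.8 -149.  -138.4]
72 37 x [384.  471.6 484.2] y [-182.2 -177.9 -142.4]
84 172 x [364.6 430.8 492.1] y [-185.  -155.6 -128.7]
96 212 x [363.8 463.5 502.7] y [-189.  -161.5 -127.6]
108 222 x [365.4 453.  499.6] y [-188.9 -165.2 -140.8]
```

Converted, 6 mm is 0.024.

advance(deltas=[{"d": [0, 0, 0.024]}, {"d": [0, 0, 0.024]}, {"d": [0, 0, 0.024]}, {}, {}])

```text
t: 7.85
ee_pos: [433.4, -154.4, -15.9]
eef_rot: [2.572, 1.804, -0.0]
ft_force: [0.3, 0.6, -0.3]
grip_width: 1.005
grasp_force: 0.0
```

advance(deltas=[{}, {}, {}, {}, {}], finger_gap=0.0, squeeze=40)

```text
t: 8.48
ee_pos: [433.8, -154.4, -15.5]
eef_rot: [2.571, 1.804, 0.001]
ft_force: [-1.4, -0.3, 5.4]
grip_width: 0.646
grasp_force: 41.8
```

```bash
python3 f.py | head -2;python3 go.py 652 -190.3 100
```

```text
[ 433.8 -154.4  -15.5] 0.6488285473196259 [-0.4  0.3  5.6]
cap 303 [ 412.5 -162.9   59.6]
yaw -0.347 q7 0.21 turn 0 shift after [  40.5  217.5 -115.3] before [  40.5  217.5 -115.3] tilt [ 0.001  0.    -1.   ]
```

Converted, -40 mm is -0.16, 37.5 mm is 0.15.

advance(deltas=[{"d": [0, 0, -0.06]}, {"d": [0, 0, -0.1]}, {"d": [0, 0, -0.14]}, {"d": [0, 0, -0.16]}, {"d": [0.028, 0.144, 0]}, {"d": [0.028, 0.144, 0]}, {"d": [0.028, 0.144, 0]}, {"d": [0.028, 0.144, 0]}, {"d": [0.028, 0.144, 0]}, {"d": [0.022, 0.15, 0]}, {}, {}])

```text
t: 10.02
ee_pos: [651.0, -190.5, 99.3]
eef_rot: [-2.572, -1.804, 0.002]
ft_force: [-0.0, 0.2, -1.1]
grip_width: 0.647
grasp_force: 43.2
```

```bash
python3 go.py 652 -190.3 -8; python3 - <<'E'
from h import *
c=cam('side');save(c,'s2.png')
E
```

```text
yaw -0.348 q7 0.18 turn 0 shift after [  0.7   1.  107.3] before [  0.7   1.  107.3] tilt [-0.001 -0.001 -1.   ]
```

View pics/s2.png

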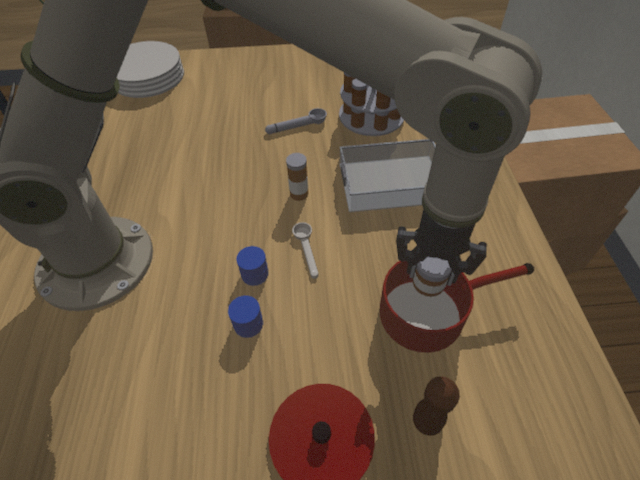

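The side view shows the jar upright over the pan centre, about (432,280). The knuckles look wide, so I check their extent against the 150 mm inner diameter.

```bash
cat > k.py <<'E'
from h import *
np.set_printoptions(suppress=True,precision=1)
s=manip.observe(); R=cv2.Rodrigues(np.array(s['eef_rot']))[0]
for n in('side','top'):
    c=cam(n);P=pts(c);V=c['color'].max(-1); L=(P-s['ee_pos'])@R
    m=(c['range_z']>0)&(abs(L[...,0])<60)&(abs(L[...,1])<100)&(L[...,2]<10)&(P[...,2]>92)&(V<75)
    print(n)
    for a in range(-110,10,8):
        q=L[m&(L[...,2]>=a)&(L[...,2]<a+8)]
        if len(q)>4: print(a,len(q),'y',np.percentile(q[:,1],[1,99]),'x',np.percentile(q[:,0],[1,99]))
E
python3 k.py
```

```text
side
-110 179 y [-63.2  61.1] x [-17.6   2.9]
-102 156 y [-60.9  59.2] x [-17.1  11.6]
-94 164 y [-59.9  58.2] x [-12.4  12.1]
-86 204 y [-57.6  56.3] x [-13.1  10.9]
-78 121 y [-44.6  45.2] x [-28.7  -4.9]
-70 125 y [-39.  39.] x [-29.2  -5.1]
-62 136 y [-40.5  40.4] x [-28.4  -4.9]
-54 100 y [-40.7  40.6] x [-28.1  -4.7]
-46 42 y [-39.8  39.8] x [-11.9  -4.7]
-38 13 y [-35.6  33.2] x [-18.1  -5.7]
-30 39 y [-23.5  24.8] x [-28.2 -13.4]
-22 38 y [-26.6  22.9] x [-28.3  -7.6]
top
```

Converted, 20 mm is 0.08, 15 mm is 0.06.

advance(deltas=[{"d": [0.0028, 0.004, 0.08]}, {"d": [0, 0, 0.08]}, {"d": [0, 0, 0.08]}, {"d": [0, 0, 0.08]}, {"d": [0, 0, 0.06]}, {"d": [0, 0, 0.032]}, {}, {}])

```text
t: 11.18
ee_pos: [653.4, -190.2, -3.1]
eef_rot: [2.571, 1.804, 0.001]
ft_force: [0.1, 0.4, -1.9]
grip_width: 0.645
grasp_force: 43.2
```

advance(deltas=[{"d": [0, 0, 0.008]}, {"d": [0, 0, 0.008]}, {"d": [0, 0, 0.004]}, {}])

```text
t: 11.68
ee_pos: [652.8, -189.8, -9.0]
eef_rot: [-2.571, -1.805, 0.0]
ft_force: [-0.0, 0.3, -1.7]
grip_width: 0.646
grasp_force: 43.2
```

Converted, 1 mm is 0.004.

advance(deltas=[{"d": [0, 0, 0.004]}, {"d": [0, 0, 0.004]}, {}])

```text
t: 12.05
ee_pos: [652.9, -189.9, -10.3]
eef_rot: [2.571, 1.805, 0.0]
ft_force: [-2.9, 1.5, 5.3]
grip_width: 0.647
grasp_force: 43.7
```

advance(deltas=[{}, {}, {}], finger_gap=0.74)

```text
t: 12.42
ee_pos: [652.9, -189.9, -11.1]
eef_rot: [2.572, 1.805, -0.0]
ft_force: [-0.3, 0.5, -0.6]
grip_width: 0.739
grasp_force: 0.0
```

advance(deltas=[{"d": [0, 0, -0.06]}, {"d": [0, 0, -0.08]}, {"d": [0, 0, -0.14]}, {"d": [0, 0, -0.16]}, {"d": [0, 0, -0.08]}, {}])

```text
t: 13.18
ee_pos: [653.9, -190.4, 121.3]
eef_rot: [2.569, 1.803, 0.004]
ft_force: [-0.8, 0.3, -0.5]
grip_width: 0.74
grasp_force: 0.0
```

```bash
python3 go.py 600 -260 150; python3 go.py 444 -393 110
```

```text
yaw -0.347 q7 0.17 turn 0 shift after [-83.8 -26.9 -28.8] before [-83.8 -26.9 -28.8] tilt [ 0.004 -0.001 -1.   ]
yaw -0.347 q7 0.17 turn 0 shift after [-261.9 -128.5   10.7] before [-261.9 -128.5   10.7] tilt [ 0.004 -0.001 -1.   ]
```

Converted, -33 mm is -0.132, -31 mm is -0.124.

advance(deltas=[{"d": [-0.132, -0.064, 0]}, {"d": [-0.132, -0.064, 0]}, {"d": [-0.132, -0.064, 0]}, {"d": [-0.132, -0.064, 0]}, {"d": [-0.132, -0.064, 0]}, {"d": [-0.132, -0.064, 0]}, {"d": [-0.132, -0.064, 0]}, {"d": [-0.124, -0.064, 0]}, {"d": [0, 0, 0.08]}, {"d": [0, 0, 0.08]}, {"d": [0, 0, 0.08]}, {}, {}])

```text
t: 14.8
ee_pos: [443.8, -392.7, 59.2]
eef_rot: [2.571, 1.805, -0.001]
ft_force: [-0.1, -1.0, 1.3]
grip_width: 0.739
grasp_force: 0.0
```

```bash
python3 go.py 444.2 -393 -16; python3 - <<'E'
from h import *
np.set_printoptions(suppress=True,precision=1)
for n in('top','side'):
    c=cam(n);P=pts(c); m=(np.hypot(P[...,0]-652,P[...,1]+190)<68)&(P[...,2]>40)&(P[...,2]<75)&(c['color'].min(-1)>60)
    q=P[m]; print(n,m.sum(),q.mean(0),cv2.minEnclosingCircle(q[:,:2].astype(np.float32)),np.percentile(q[:,2],[2,50,98]))
c=cam('side'); cv2.imwrite('pics/p1.png',np.hstack([cv2.resize(c['color'][240:360,370:490,::-1],(400,400)),cv2.resize(c['color'][340:480,250:390,::-1],(400,400))]))
E
```

```text
yaw -0.346 q7 0.65 turn 0 shift after [-0.2  0.5 75.2] before [-0.2  0.5 75.2] tilt [-0. -0. -1.]
top 585 [ 650.2 -188.7   65. ] ((651.5436401367188, -188.22000122070312), 29.528343200683594) [53.9 65.4 70.7]
side 744 [ 651.6 -192.5   64. ] ((653.2075805664062, -190.7550506591797), 29.0180721282959) [55.6 64.5 67.1]
```

View pics/p1.png

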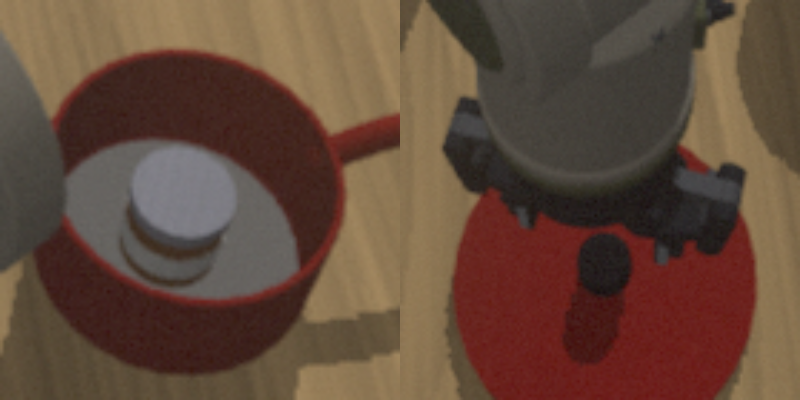

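The jar stands upright in the middle of the pan (top at z 65, within 2 mm of centre), and the open fingers straddle the knob at crop (605,265). Next: grip the lid's knob.

Converted, 20 mm is 0.08, 15 mm is 0.06.

advance(deltas=[{"d": [0, 0.002, 0.08]}, {"d": [0, 0, 0.08]}, {"d": [0, 0, 0.06]}, {"d": [0, 0, 0.04]}, {"d": [0, 0, 0.032]}, {}, {}])

```text
t: 15.82
ee_pos: [444.1, -393.3, -13.4]
eef_rot: [2.571, 1.804, 0.0]
ft_force: [0.8, -0.6, 0.4]
grip_width: 0.742
grasp_force: 0.0
```

advance(deltas=[{}, {}, {}, {}, {}, {}], finger_gap=0.0, squeeze=60)

```text
t: 16.58
ee_pos: [444.7, -393.4, -13.0]
eef_rot: [2.57, 1.804, 0.001]
ft_force: [0.0, 0.7, 5.7]
grip_width: 0.331
grasp_force: 58.8
```

advance(deltas=[{"d": [0, 0, -0.02]}, {"d": [0, 0, -0.04]}, {}])

```text
t: 16.95
ee_pos: [444.1, -393.3, 1.9]
eef_rot: [2.571, 1.804, 0.0]
ft_force: [-0.7, -1.2, -4.0]
grip_width: 0.327
grasp_force: 59.4
```

```bash
python3 go.py 652 -190.3 100
```

```text
yaw -0.347 q7 0.69 turn 0 shift after [261.6 126.5 -98.1] before [261.6 126.5 -98.1] tilt [ 0.001 -0.001 -1.   ]
```

Converted, 32 mm is 0.128, 30 mm is 0.12.

advance(deltas=[{"d": [0, 0, -0.06]}, {"d": [0, 0, -0.1]}, {"d": [0, 0, -0.1]}, {"d": [0, 0, -0.1]}, {"d": [0, 0, -0.04]}, {"d": [0.06, 0, 0]}, {"d": [0.1, 0, 0]}, {"d": [0.128, 0, 0]}, {"d": [0.128, 0, 0]}, {"d": [0.128, 0, 0]}, {"d": [0.128, 0, 0]}, {"d": [0.128, 0, 0]}, {"d": [0.128, 0, 0]}, {"d": [0.08, 0.04, 0]}, {"d": [0.036, 0.08, 0]}, {"d": [0, 0.12, 0]}, {"d": [0, 0.12, 0]}, {"d": [0, 0.096, 0]}, {"d": [0, 0.048, 0]}, {}])

```text
t: 19.45
ee_pos: [651.4, -190.5, 99.5]
eef_rot: [-2.571, -1.804, 0.003]
ft_force: [-1.1, -0.7, -4.3]
grip_width: 0.335
grasp_force: 60.0
```

advance(deltas=[{}, {}])

```text
t: 19.7
ee_pos: [650.7, -190.0, 101.0]
eef_rot: [-2.571, -1.804, 0.0]
ft_force: [-0.8, -0.6, -3.4]
grip_width: 0.337
grasp_force: 60.0
```

```bash
python3 go.py 652 -190.3 75; python3 - <<'E'
from h import *
from scipy.optimize import least_squares
np.set_printoptions(suppress=True,precision=1)
c=cam('side');P=pts(c);s=manip.observe(); hsv=cv2.cvtColor(c['color'],cv2.COLOR_RGB2HSV)
x,y,z=s['ee_pos']
m=(np.hypot(P[...,0]-x,P[...,1]-y)<110)&(P[...,2]>z+13+5)&(P[...,2]<z+13+25)&(hsv[...,1]>120)
q=P[m]; A=np.c_[q[:,:2],np.ones(len(q))]; k=np.linalg.lstsq(A,q[:,2],rcond=None)[0]; print(len(q),'slope',k[:2].round(3).tolist(),'z',q[:,2].mean(),'ctr',(np.percentile(q,.5,0)+np.percentile(q,99.5,0))/2, np.ptp(q,0))
c2=np.hstack([cv2.resize(c['color'][180:380,330:530,::-1],(400,400)),cv2.resize(cam('top')['color'][90:290,320:520,::-1],(400,400))]); cv2.imwrite('pics/p2.png',c2)
E
```

```text
yaw -0.347 q7 0.18 turn 0 shift after [ 0.1  1.3 26. ] before [ 0.1  1.3 26. ] tilt [-0.  0. -1.]
4800 slope [-0.001, 0.003] z 127.29783324223841 ctr [ 649.7 -196.5  127.1] [170.  169.7  19. ]
```

View pics/p2.png

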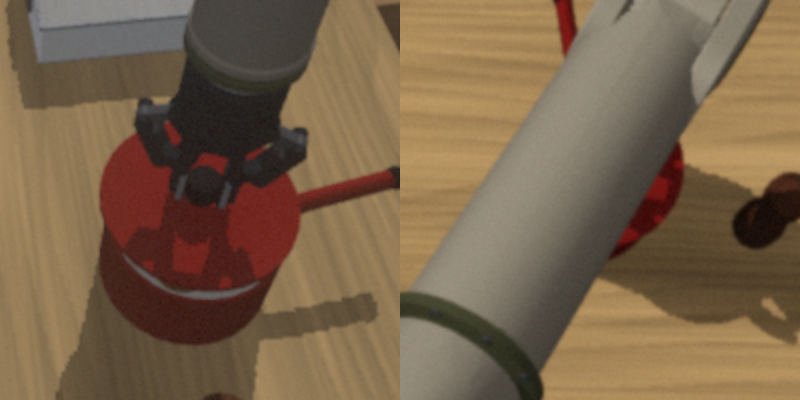

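The lid hangs level (slope under 0.003). I check its centre more precisely from its edge pixels before lowering.

```bash
cat > e.py <<'E'
from h import *
from scipy.optimize import least_squares
import sys
np.set_printoptions(suppress=True,precision=1)
zp=float(sys.argv[1])
c=cam('side');hsv=cv2.cvtColor(c['color'],cv2.COLOR_RGB2HSV);P=pts(c)
m=((hsv[...,1]>120)&(abs(P[...,2]-zp)<7)&(np.hypot(P[...,0]-652,P[...,1]+190)<110)).astype(np.uint8)
k=max(cv2.findContours(m,cv2.RETR_EXTERNAL,cv2.CHAIN_APPROX_NONE)[0],key=cv2.contourArea)[:,0]
q=np.array([ray(c,u,v,zp)[:2] for u,v in k]); 
f=lambda p:np.hypot(*(q-p[:2]).T)-85
r=least_squares(f,[652,-190],loss='cauchy',f_scale=1); res=f(r.x); print('centre',r.x,'inliers',(abs(res)<2).sum(),len(q)); i=q[abs(res)<2]; a=np.degrees(np.arctan2(*(i-r.x).T[::-1])); print('angles',np.histogram(a,12,(-180,180))[0])
E
python3 e.py 128; python3 m.py|grep 'pan mid'
```

```text
centre [ 649.7 -191.4] inliers 178 293
angles [21 24 26 25 19 22  9  0  0  2 14 16]
  return _methods._mean(a, axis=axis, dtype=dtype,
  ret = ret.dtype.type(ret / rcount)
m.py:8: RuntimeWarning: Mean of empty slice.
  q=P[m]; (x,y),r=cv2.minEnclosingCircle(q[:,:2].astype(np.float32)); print(name,len(q),'c',x,y,'r',r,'z',np.median(q[:,2]),'mean',q.mean(0))
  ret = um.true_divide(
Traceback (most recent call last):
  File "m.py", line 30, in <module>
    q=P[roi(365,470,130,230,86,93)&(hsv[...,1]>80)]; q=q[q[:,0]<735]; print('pan mid-rim r77.5',cfit(q))
                                                                                                ~~~~^^^
  File "m.py", line 29, in cfit
    return least_squares(f,[*np.median(q[:,:2],0),80],loss=loss,f_scale=1).x
           ~~~~~~~~~~~~~^^^^^^^^^^^^^^^^^^^^^^^^^^^^^^^^^^^^^^^^^^^^^^^^^^
ValueError: Initial guess is outside of provided bounds
```

Converted, 10 mm is 0.04, 1.8 mm is 0.0072.

advance(deltas=[{"d": [0.006, 0.0072, 0.02]}, {"d": [0, 0, 0.04]}, {"d": [0, 0, 0.032]}, {"d": [0, 0, 0.016]}, {}, {}])

```text
t: 20.65
ee_pos: [653.5, -189.6, 74.4]
eef_rot: [2.571, 1.804, 0.0]
ft_force: [-0.0, 0.8, -3.8]
grip_width: 0.328
grasp_force: 60.0
```

advance(deltas=[{"d": [0, 0, 0.008]}, {"d": [0, 0, 0.008]}, {"d": [0, 0, 0.004]}, {}, {}])

```text
t: 21.28
ee_pos: [653.4, -189.5, 69.2]
eef_rot: [2.571, 1.805, 0.0]
ft_force: [-0.8, 1.0, -2.6]
grip_width: 0.33
grasp_force: 60.0
```

Converted, 1 mm is 0.004, 0.5 mm is 0.002.

advance(deltas=[{"d": [0, 0, 0.004]}, {"d": [0, 0, 0.002]}, {}])

```text
t: 21.65
ee_pos: [653.4, -189.5, 69.0]
eef_rot: [2.571, 1.805, 0.001]
ft_force: [-5.8, 2.5, 7.6]
grip_width: 0.334
grasp_force: 61.1
```

advance(deltas=[{}, {}, {}, {}], finger_gap=0.7)

```text
t: 22.15
ee_pos: [653.4, -189.5, 67.5]
eef_rot: [2.571, 1.805, -0.0]
ft_force: [-0.1, 0.5, 0.3]
grip_width: 0.701
grasp_force: 0.0
```

advance(deltas=[{"d": [0, 0, -0.06]}, {"d": [0, 0, -0.1]}, {"d": [0, 0, -0.14]}, {"d": [0, 0, -0.14]}, {}])

```text
t: 22.78
ee_pos: [655.0, -190.7, 182.5]
eef_rot: [2.567, 1.801, 0.007]
ft_force: [1.0, -0.2, -1.1]
grip_width: 0.702
grasp_force: 0.0
```

```bash
python3 e.py 96; python3 go.py 520 280 180;python3 go.py 450 410 180 1.858
```

```text
centre [ 652.3 -192.3] inliers 249 256
angles [21 23 27 23 13 21 20 21 23 21 18 18]
yaw -0.347 q7 0.15 turn 0 shift after [ 396.5 -286.1   -0.9] before [ 396.5 -286.1   -0.9] tilt [ 0.004 -0.001 -1.   ]
yaw -0.347 q7 0.15 turn 0.936 shift after [ -25.8 -633.4   -1.3] before [ 494.9 -396.2   -1.3] tilt [ 0.004 -0.001 -1.   ]
```

Units first: shifts go in shares of 250 mm and turns go in shares of pi rad. So 35.5 mm is 0.142, -28 mm is -0.112, 0.156 rad is 0.0497.

advance(deltas=[{"d": [0.142, -0.112, 0]}, {"d": [0.142, -0.112, 0]}, {"d": [0.142, -0.112, 0]}, {"d": [0.142, -0.112, 0]}, {"d": [0.142, -0.112, 0]}, {"d": [0.142, -0.112, 0]}, {"d": [0.142, -0.112, 0]}, {"d": [0.142, -0.112, 0]}, {"d": [0.142, -0.112, 0]}, {"d": [0.142, -0.112, 0]}, {"d": [0.142, -0.112, 0]}, {"d": [0.142, -0.112, 0]}, {"d": [0.142, -0.112, 0]}, {"d": [0.142, -0.112, 0]}, {"d": [0, 0, 0.1], "turn": 0.0497}, {"d": [0, 0, 0.1], "turn": 0.0497}, {"d": [0, 0, 0.1], "turn": 0.0497}, {"d": [0, 0, 0.1], "turn": 0.0497}, {"d": [0, 0, 0.04], "turn": 0.0497}, {"turn": 0.0497}], finger_gap=0.7)

```text
t: 25.32
ee_pos: [452.5, 410.2, 65.6]
eef_rot: [3.108, 0.442, -0.004]
ft_force: [-0.8, -0.4, 0.3]
grip_width: 0.698
grasp_force: 0.0
```

advance(deltas=[{}, {}])

```text
t: 25.58
ee_pos: [453.5, 411.1, 67.4]
eef_rot: [3.108, 0.456, -0.0]
ft_force: [0.2, 0.7, 0.3]
grip_width: 0.701
grasp_force: 0.0
```

```bash
python3 go.py 458 412.2 20 -1.284; python3 - <<'E'
from h import *
s=cam('side')['color'][60:200,230:370,::-1]; t=cam('top')['color'][90:290,320:520,::-1]
cv2.imwrite('pics/p3.png',np.hstack([cv2.resize(a,(400,400)) for a in(s,t)]))
c=cam('top');P=pts(c);hsv=cv2.cvtColor(c['color'],cv2.COLOR_RGB2HSV)
m=(np.hypot(P[...,0]-652,P[...,1]+190)<80)&(P[...,2]>85)&(P[...,2]<108)&(hsv[...,1]>120); q=P[m]
print(m.sum(),np.linalg.lstsq(np.c_[q[:,:2]-[652,-190],np.ones(len(q))],q[:,2],rcond=None)[0])
E
```

```text
yaw -1.279 q7 -1.76 turn 0.005 shift after [ 4.6  0.2 47.4] before [ 4.6  0.2 47.4] tilt [-0. -0. -1.]
4308 [-8.58647877e-04 -4.40958395e-04  9.64895648e+01]
```

View pics/p3.png

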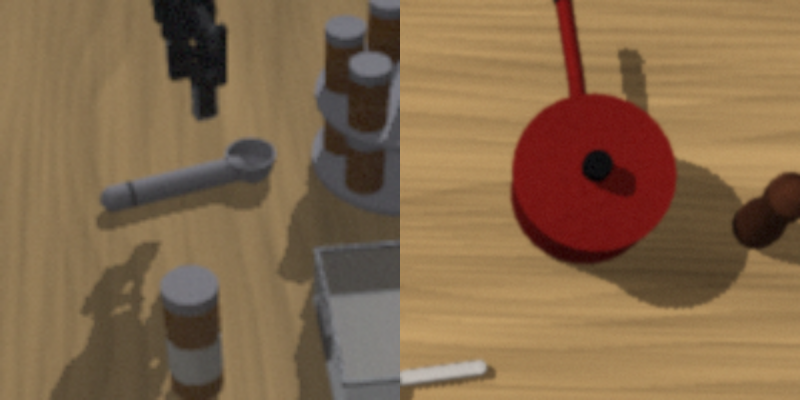

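The lid sits flat (plane z 96.5, slope under 0.001). The gripper lines up over the scoop's handle, so I descend.

Converted, 25 mm is 0.1, 20 mm is 0.08, 0.005 rad is 0.0016.

advance(deltas=[{"d": [0.0184, 0, 0.08], "turn": 0.0016}, {"d": [0, 0, 0.1]}, {"d": [0, 0, 0.08]}, {"d": [0, 0, 0.06]}, {"d": [0, 0, 0.036]}, {"d": [0, 0, 0.024]}, {}, {}])

```text
t: 26.72
ee_pos: [458.5, 412.8, -26.8]
eef_rot: [-3.11, -0.443, -0.001]
ft_force: [-0.2, 0.4, -0.2]
grip_width: 0.701
grasp_force: 0.0
```

advance(deltas=[{}, {}, {}, {}, {}, {}], finger_gap=0.0, squeeze=60)

```text
t: 27.48
ee_pos: [458.3, 412.8, -26.8]
eef_rot: [-3.11, -0.443, -0.001]
ft_force: [-1.0, -1.0, 6.2]
grip_width: 0.255
grasp_force: 58.8
```

advance(deltas=[{"d": [0, 0, -0.02]}, {"d": [0, 0, -0.04]}, {"d": [0, 0, -0.08]}, {}, {}])

```text
t: 28.1
ee_pos: [458.0, 412.7, 7.8]
eef_rot: [-3.11, -0.443, -0.0]
ft_force: [-0.2, -0.1, -2.0]
grip_width: 0.256
grasp_force: 58.8
```

```bash
python3 - <<'E'
from h import *
np.set_printoptions(suppress=True,precision=1)
c=cam('side');P=pts(c); s=manip.observe(); 
a=0.287;u=np.array([np.cos(a),np.sin(a)]);n=np.array([-u[1],u[0]])
D=P[...,:2]-s['ee_pos'][:2]; S=D@u; N=D@n
m=(abs(N)<30)&(P[...,2]>15)&(P[...,2]<75)&(c['range_z']>0)
for lo,hi in((-110,-80),(-80,-60),(-60,-40),(-40,-20),(15,25),(25,45),(45,75)):
    q=m&(S>=lo)&(S<hi); 
    if q.sum(): print(lo,hi,q.sum(),'z',np.percentile(P[q][:,2],[2,50,98]),'N',np.percentile(N[q],[2,50,98]),'S',np.percentile(S[q],[1,99]))
t=cam('top'); cv2.imwrite('pics/p4.png',np.hstack([cv2.resize(x[...,::-1],(400,400)) for x in(c['color'][60:200,230:370],t['color'][200:340,70:210])]))
E
```

```text
-110 -80 69 z [38.9 51.9 58.9] N [-12.5  -6.3   5.6] S [-99.2 -80.1]
-80 -60 70 z [38.3 53.1 58.7] N [-13.   -7.2   3.7] S [-79.2 -60.6]
-60 -40 70 z [38.2 52.5 59.3] N [-13.6  -7.4   7.6] S [-59.1 -40.5]
-40 -20 69 z [38.2 51.9 59.1] N [-13.7  -7.9   3.4] S [-39.9 -20.5]
15 25 22 z [39.2 48.8 55.3] N [-13.8 -10.2  -5.1] S [16.1 24.8]
25 45 74 z [40.5 52.2 60.6] N [-24.3 -12.7  20.1] S [25.1 44.4]
45 75 151 z [38.  51.  62.1] N [-24.3  10.7  22. ] S [45.3 73. ]
```

View pics/p4.png

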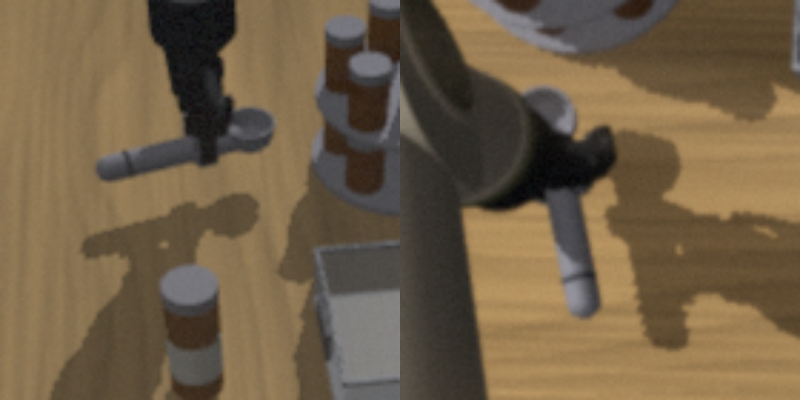

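The scoop hangs level, with its origin about 13.5 mm behind the TCP along its axis. Next I carry it to the box.

Converted, -35 mm is -0.14, 33 mm is 0.132, 0.128 rad is 0.0407.

advance(deltas=[{"d": [0, 0, -0.08]}, {"d": [0, 0, -0.14]}, {"d": [0, 0, -0.14]}, {"d": [0, 0.1, 0]}, {"d": [0, 0.14, 0]}, {"d": [0, 0.14, 0]}, {"d": [0, 0.14, 0]}, {"d": [0.08, 0.1, 0]}, {"d": [0.112, 0.132, 0]}, {"d": [0.112, 0.132, 0]}, {"d": [0.112, 0.132, 0]}, {"d": [0.08, 0.104, 0]}, {"d": [0.058, 0.0548, 0]}, {"turn": 0.0407}, {"turn": 0.0407}, {}, {}])

```text
t: 30.32
ee_pos: [672.8, 168.5, 97.4]
eef_rot: [3.141, 0.046, -0.001]
ft_force: [-0.2, -0.2, -1.8]
grip_width: 0.258
grasp_force: 58.9
```

```bash
python3 go.py 674 170.2 30 -1.545; cat > sc.py <<'E'
from h import *
import sys
np.set_printoptions(suppress=True,precision=1)
# scoop pose in box frame, points between z lo..hi
lo,hi=map(float,sys.argv[1:3]); a=0.026;u=np.array([np.cos(a),np.sin(a)]);n=np.array([-u[1],u[0]])
for nm in('side','top'):
    c=cam(nm);P=pts(c);D=P[...,:2]-[660.5,168.4];S=D@u;N=D@n;sat=cv2.cvtColor(c['color'],cv2.COLOR_RGB2HSV)
    m=(abs(N)<60)&(abs(S)<106)&(P[...,2]>lo)&(P[...,2]<hi)&(c['range_z']>0)
    print(nm,m.sum())
    for x in range(-110,110,20):
        q=m&(S>=x)&(S<x+20)
        if q.sum()>3: print(x,q.sum(),'z',np.percentile(P[q][:,2],[2,50,98]),'N',np.percentile(N[q],[3,50,97]),'S',S[q].min(),S[q].max())
E
python3 sc.py 110 160
```

```text
yaw -1.542 q7 -1.5 turn 0.003 shift after [ 1.3 -1.7 67.4] before [ 1.3 -1.7 67.4] tilt [-0. -0. -1.]
side 948
-90 90 z [129.3 141.8 148.1] N [-12.1  -6.7   3.9] S -87.37806680444442 -70.07219432091716
-70 100 z [128.9 142.7 149.1] N [-12.6  -8.1   4.4] S -69.9746521609883 -50.12654597614752
-50 101 z [129.5 143.2 148.4] N [-12.7  -8.3   3.9] S -49.87937395656629 -30.02084918505981
-30 101 z [128.4 143.4 148.8] N [-12.8  -8.5   4.1] S -29.780326342255318 -10.377219958051473
-10 154 z [128.5 144.9 158.5] N [-24.8 -10.7  14.6] S -9.90764361898578 9.807080297367385
10 64 z [126.1 142.  156.3] N [-26.2 -21.9  -6.5] S 10.044704453117477 29.85466182757656
30 77 z [128.8 141.2 149.7] N [-18.8 -11.2  -1.7] S 30.24231404825887 49.92846127443187
50 143 z [127.  139.5 149.9] N [-24.8   8.1  22.9] S 50.22060823440425 69.8975262287686
70 118 z [128.  142.1 150.7] N [-20.6   8.5  19.7] S 70.06553586365798 85.28714260829568
top 667
-90 117 z [134.8 145.7 151.3] N [-9.7  0.8 11.4] S -89.98234740685761 -70.11453039531453
-70 125 z [137.5 147.2 152.4] N [-10.7  -0.4  12.4] S -69.92262627723638 -50.12798615784863
-50 117 z [136.3 146.3 152.3] N [-10.6  -0.6  10.7] S -49.95392979907811 -30.01774611283958
-30 115 z [139.3 146.6 152.9] N [-10.4  -0.7  11.2] S -29.881190519654595 -10.342737619172281
-10 167 z [129.  147.3 158.1] N [-21.1  -0.6  21.3] S -9.99309425419254 9.870170027728266
10 22 z [135.1 145.9 152.9] N [-23.    3.6  12.3] S 10.192377748292966 16.465583166717476
```

Centred and parallel in the box frame. Lowering.

Converted, 30 mm is 0.12, 20 mm is 0.08.

advance(deltas=[{"d": [0.004, 0, 0.08]}, {"d": [0, 0, 0.12]}, {"d": [0, 0, 0.12]}, {"d": [0, 0, 0.08]}, {"d": [0, 0, 0.04]}, {"d": [0, 0, 0.02]}, {"d": [0, 0, 0.008]}, {}, {}])

```text
t: 31.55
ee_pos: [674.5, 169.3, -18.7]
eef_rot: [-3.141, -0.042, -0.001]
ft_force: [0.5, -1.0, -0.8]
grip_width: 0.254
grasp_force: 58.9
```

advance(deltas=[{"d": [0, 0, 0.004]}, {"d": [0, 0, 0.004]}, {"d": [0, 0, 0.004]}, {}])

```text
t: 32.05
ee_pos: [673.9, 169.1, -22.6]
eef_rot: [3.141, 0.042, -0.001]
ft_force: [-0.6, 0.1, -0.7]
grip_width: 0.26
grasp_force: 58.9
```

Converted, 0.5 mm is 0.002.

advance(deltas=[{"d": [0, 0, 0.002]}, {}])

```text
t: 32.3
ee_pos: [674.1, 169.1, -22.8]
eef_rot: [-3.141, -0.042, 0.0]
ft_force: [-1.2, 0.2, 1.4]
grip_width: 0.254
grasp_force: 59.0
```

advance(deltas=[{}, {}, {}], finger_gap=0.5)

```text
t: 32.67
ee_pos: [674.2, 169.1, -22.9]
eef_rot: [3.141, 0.042, 0.0]
ft_force: [-0.2, -0.5, -0.0]
grip_width: 0.502
grasp_force: 0.0
```

advance(deltas=[{"d": [0, 0, -0.06]}, {"d": [0, 0, -0.12]}, {"d": [0, 0, -0.14]}, {"d": [0, 0, -0.14]}, {"d": [0, 0, -0.14]}, {}])

```text
t: 33.42
ee_pos: [676.2, 168.8, 132.1]
eef_rot: [-3.14, -0.042, -0.011]
ft_force: [-0.4, 0.3, -0.4]
grip_width: 0.501
grasp_force: 0.0
```

```bash
python3 sc.py 10 50 | sed -n '1,/top/!p'; python3 go.py 446 -22 128 0.153
```

```text
-110 5 z [10.  10.5 11.7] N [-22.1  37.1  49.6] S -95.98580670166896 -91.22356341040414
-90 108 z [10.4 24.5 31.1] N [-50.8   0.2  19.2] S -88.91297136997203 -70.1576741060723
-70 105 z [10.6 26.1 33. ] N [-39.2   0.1  12.4] S -69.90559301582742 -50.5210649320981
-50 104 z [10.6 26.  32.4] N [-9.2  1.  42.8] S -49.31795588422915 -30.11734913019918
-30 101 z [10.6 26.3 32.9] N [-16.2  -0.6  11. ] S -29.747527061265277 -10.013492169230979
-10 102 z [10.5 26.2 32.7] N [-11.5  -0.5  11.7] S -9.744627625441113 9.96740094326146
10 103 z [10.6 26.  32.5] N [-36.9  -0.3  12.4] S 10.067573767179335 29.77918705804392
30 116 z [10.7 26.6 36.6] N [-18.2   0.4  18. ] S 30.106679457325676 49.61296605171384
50 100 z [10.4 20.1 33.8] N [-24.2  15.9  36.6] S 50.19733484831186 69.34492042090221
70 14 z [10.3 20.2 31.7] N [-27.4  17.9  22.3] S 70.55764292473167 76.36447448410948
yaw -1.544 q7 -1.51 turn 1.445 shift after [154.1 254.7  -0.4] before [-233.3  184.9   -0.4] tilt [ 0.001  0.001 -1.   ]
```

The scoop lies in the box's middle (S -88 to +86, N 0). Next the spoon: grip its handle at (444,-9.5), turning to closing yaw 0.153.

Converted, -34 mm is -0.136, -33 mm is -0.132, -0.17 rad is -0.0541.

advance(deltas=[{"d": [-0.136, 0.098, 0]}, {"d": [-0.136, 0.098, 0]}, {"d": [-0.136, 0.098, 0]}, {"d": [-0.136, 0.098, 0]}, {"d": [-0.136, 0.098, 0]}, {"d": [-0.136, 0.098, 0]}, {"d": [-0.132, 0.098, 0]}, {"d": [0, 0, 0.04], "turn": -0.0541}, {"d": [0, 0, 0.04], "turn": -0.0541}, {"d": [0, 0, 0.04], "turn": -0.0541}, {"d": [0, 0, 0.04], "turn": -0.0541}, {"d": [0, 0, 0.04], "turn": -0.0541}, {"d": [0, 0, 0.04], "turn": -0.0541}, {"d": [0, 0, 0.04], "turn": -0.0541}, {"turn": -0.0541}, {"turn": -0.0541}, {"turn": -0.0532}, {}, {}], finger_gap=0.5)

```text
t: 35.9
ee_pos: [441.3, -8.7, 56.8]
eef_rot: [-2.049, -2.381, 0.001]
ft_force: [-0.1, 0.4, 0.3]
grip_width: 0.503
grasp_force: 0.0
```

```bash
python3 go.py 444.1 -9.5 -29 0.153; python3 - <<'E'
from h import *
c=cam('side'); t=cam('top'); cv2.imwrite('pics/p5.png',np.hstack([cv2.resize(x[...,::-1],(400,400)) for x in(c['color'][180:320,230:370],t['color'][200:340,260:400])]))
E
```

```text
yaw 0.149 q7 0.25 turn -0.004 shift after [-1.2  2.7 85.8] before [-1.2  2.7 85.8] tilt [-0.001 -0.    -1.   ]
```

View pics/p5.png

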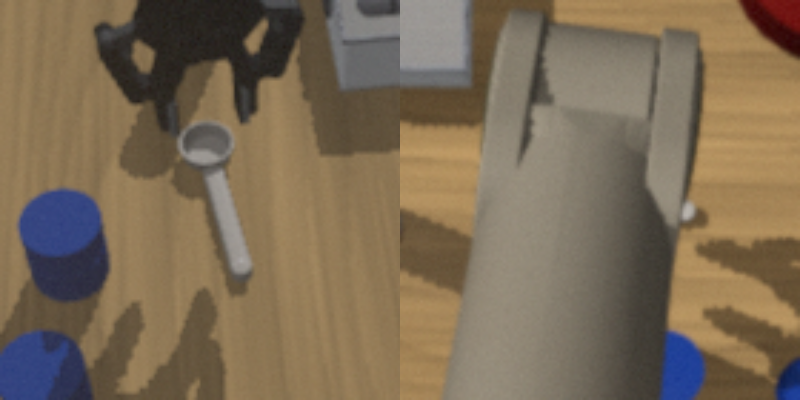

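The spoon still lies as measured (bowl at crop (205,143), handle end at (240,268)) and the fingers are in line above it.

Converted, 25 mm is 0.1, 20 mm is 0.08.

advance(deltas=[{"d": [-0.004, 0.0108, 0.08]}, {"d": [0, 0, 0.1]}, {"d": [0, 0, 0.08]}, {"d": [0, 0, 0.048]}, {"d": [0, 0, 0.024]}, {"d": [0, 0, 0.01]}, {}, {}])

```text
t: 37.0
ee_pos: [445.0, -9.2, -28.0]
eef_rot: [2.045, 2.384, 0.001]
ft_force: [-0.6, -0.1, -0.2]
grip_width: 0.504
grasp_force: 0.0
```

advance(deltas=[{}, {}, {}, {}, {}], finger_gap=0.0, squeeze=40)

```text
t: 37.62
ee_pos: [445.3, -9.1, -27.7]
eef_rot: [2.045, 2.384, 0.002]
ft_force: [-1.4, 0.5, 7.2]
grip_width: 0.171
grasp_force: 41.2
```

```bash
python3 go.py 444.1 -9.5 -30
```

```text
yaw 0.153 q7 0.43 turn 0 shift after [-0.2 -1.3  2.3] before [-0.2 -1.3  2.3] tilt [ 0.001  0.001 -1.   ]
```

advance(deltas=[{"d": [0, 0, -0.02]}, {"d": [0, 0, -0.04]}, {"d": [0, 0, -0.08]}, {}, {}])

```text
t: 38.25
ee_pos: [444.4, -9.0, 6.4]
eef_rot: [-2.044, -2.385, -0.0]
ft_force: [-1.0, -0.3, -0.7]
grip_width: 0.173
grasp_force: 39.1
```

```bash
cat > sp.py <<'E'
from h import *
import sys
np.set_printoptions(suppress=True,precision=1)
x0,y0,a,lo,hi=map(float,sys.argv[1:6]); u=np.array([np.cos(a),np.sin(a)]);n=np.array([-u[1],u[0]])
for nm in('side','top'):
    c=cam(nm);P=pts(c);D=P[...,:2]-[x0,y0];S=D@u;N=D@n
    m=(abs(N)<26)&(abs(S)<95)&(P[...,2]>lo)&(P[...,2]<hi)&(c['range_z']>0)&(c['color'].min(-1)>85); print(nm,m.sum())
    for x in range(-100,95,15):
        q=m&(S>=x)&(S<x+15)
        if q.sum()>3: print(x,q.sum(),'z',np.percentile(P[q][:,2],[2,50,98]),'N',np.percentile(N[q],[3,50,97]),'S',S[q].min(),S[q].max())
E
python3 sp.py 444.4 -9 1.7236 26 75; python3 go.py 660 37 70 1.597
```

```text
side 308
-85 28 z [41.5 45.2 47.3] N [-6.8  0.3  6.1] S -79.2169441870708 -70.01443827924606
-70 48 z [39.3 45.2 47.6] N [-7.5 -0.2  6.5] S -69.89461571022157 -55.248279163483836
-55 46 z [40.9 45.2 48.4] N [-6.4  0.3  7. ] S -54.96056789413881 -40.78162186493758
-40 39 z [42.7 45.6 48.6] N [-5.6  0.8  6.1] S -39.63211170961777 -25.160086760991472
-25 44 z [40.1 45.3 66.6] N [-6.2  0.4  7. ] S -24.946351067021507 -10.04571180763664
-10 35 z [42.8 45.5 61.7] N [-5.1  0.9  7.2] S -9.771008105835072 4.572035045930062
5 28 z [42.8 45.2 52.7] N [-7.5 -1.4  2.6] S 5.094394414943103 18.23067324266412
20 10 z [37.1 38.1 51.1] N [-9.2 -3.4  0.7] S 20.4007446439377 34.83644403196953
35 30 z [35.6 38.2 52.9] N [-13.1  -6.2  19.9] S 35.51153893212591 49.7708235199779
top 53
-85 29 z [41.  45.1 50.9] N [-5.8  1.5  7.7] S -79.71071279692143 -70.03742975622008
-70 24 z [40.5 45.9 48.8] N [-3.4  3.6  8.8] S -69.3541894511109 -61.47898368726829
yaw 0.153 q7 0.36 turn -1.444 shift after [-217.    40.5  -64.1] before [ 12.7 220.4 -64.1] tilt [-0.001 -0.    -1.   ]
```

The spoon hangs level (handle top z 45 throughout). Before placing it, I check the gripper's side clearance to the box wall at this opening.

```bash
sed -i 's/P\[...,2\]>92/P[...,2]>30/' k.py; python3 k.py | sed '/top/,$d'; python3 go.py 656.9 37.2 65 1.597
```

```text
side
-110 101 y [-55.2  52.1] x [-17.8   9.4]
-102 111 y [-50.  50.] x [-17.7  12.4]
-94 75 y [-45.8  44.3] x [-15.9  12.6]
-86 160 y [-40.   40.3] x [-13.1  11.4]
-78 62 y [-37.1  35.9] x [-15.1   6.9]
-70 27 y [-21.1  18.1] x [-11.7  11.1]
-62 35 y [-96.   19.2] x [-59.5  10.8]
-54 40 y [-97.5  19.1] x [-59.7   3.4]
-46 42 y [-95.4  19.2] x [-57.7  19.6]
-38 14 y [-98.6  11.4] x [-59.5  21.3]
yaw 0.153 q7 0.36 turn -1.444 shift after [-213.9   40.9  -59.1] before [ 13.5 217.3 -59.1] tilt [-0.001 -0.    -1.   ]
```

Converted, 34 mm is 0.136, 32 mm is 0.128, -0.18 rad is -0.0573.

advance(deltas=[{"d": [0, 0, -0.08]}, {"d": [0, 0, -0.12]}, {"d": [0, 0, -0.04]}, {"d": [0.006, 0.1, 0]}, {"d": [0.008, 0.128, 0]}, {"d": [0.008, 0.128, 0]}, {"d": [0.008, 0.128, 0]}, {"d": [0.008, 0.128, 0]}, {"d": [0.008, 0.136, 0]}, {"d": [0.008, 0.12, 0]}, {"turn": -0.0573}, {"turn": -0.0573}, {"turn": -0.0573}, {"turn": -0.0573}, {"turn": -0.0573}, {"turn": -0.0573}, {"turn": -0.0573}, {"turn": -0.0586}, {}, {}])

```text
t: 40.95
ee_pos: [656.6, 37.2, 65.7]
eef_rot: [0.035, -3.14, -0.0]
ft_force: [-0.1, -1.2, -0.7]
grip_width: 0.17
grasp_force: 39.2
```

```bash
python3 go.py 656.9 37.2 -25 1.597; python3 sp.py 656.9 37.2 0.026 85 125
```

```text
yaw 1.593 q7 1.67 turn -0.004 shift after [-0.4  0.  90.7] before [-0.4  0.  90.7] tilt [-0.001  0.    -1.   ]
side 328
-70 13 z [102.1 110.6 112.6] N [-12.5  -3.8   9.1] S -59.294038201153356 -55.30400254515723
-55 53 z [ 94.9  97.6 111.3] N [-17.3   6.4  19.6] S -54.83760785595389 -40.148566717450365
-40 82 z [ 94.8  97.8 111.7] N [-18.3   7.7  18.4] S -39.98632063112913 -25.122527391499485
-25 41 z [ 95.1 106.  112.7] N [-7.2  0.8 15.4] S -24.807231390198428 -11.078619871096448
5 8 z [ 93.9 101.1 105.8] N [-13.8  -6.7  -4. ] S 7.231074063125305 19.919620930885667
20 14 z [ 93.5 103.4 107.3] N [-7.8 -5.3  0.1] S 20.01034501407627 34.827103379872995
35 38 z [ 93.5 104.4 106.6] N [-6.4 -1.6  6.8] S 35.247521374825354 49.86763329624487
50 42 z [ 93.3 104.1 107.3] N [-7.8 -2.   7.1] S 51.312077836599286 64.61174638704749
65 36 z [ 94.1 104.7 106.1] N [-6.8 -0.4  5.3] S 65.32206414842241 79.74612829766792
top 0
```

Converted, 30 mm is 0.12, 20 mm is 0.08.

advance(deltas=[{"d": [0, 0, 0.08]}, {"d": [0, 0, 0.12]}, {"d": [0, 0, 0.08]}, {"d": [0, 0, 0.048]}, {"d": [0, 0, 0.024]}, {"d": [0, 0, 0.008]}, {}, {}])

```text
t: 42.05
ee_pos: [657.5, 37.2, -22.6]
eef_rot: [-0.041, 3.14, 0.0]
ft_force: [0.3, -0.8, 0.6]
grip_width: 0.177
grasp_force: 39.2
```

advance(deltas=[{"d": [0, 0, 0.0028]}, {"d": [0, 0, 0.0028]}, {"d": [0, 0, 0.0028]}, {}])

```text
t: 42.55
ee_pos: [656.9, 37.2, -25.6]
eef_rot: [0.041, -3.141, 0.0]
ft_force: [-0.4, 0.3, -0.0]
grip_width: 0.173
grasp_force: 39.2
```

Converted, 0.8 mm is 0.0032.

advance(deltas=[{"d": [0, 0, 0.0032]}, {"d": [0, 0, 0.0032]}, {}, {}])

```text
t: 43.05
ee_pos: [657.0, 37.2, -27.1]
eef_rot: [0.041, -3.141, 0.0]
ft_force: [-0.7, -0.3, -0.6]
grip_width: 0.171
grasp_force: 39.2
```

advance(deltas=[{}, {}, {}], finger_gap=0.33)

```text
t: 43.42
ee_pos: [657.1, 36.6, -27.0]
eef_rot: [-0.04, 3.141, -0.001]
ft_force: [0.5, -2.0, 1.3]
grip_width: 0.329
grasp_force: 0.0
```

advance(deltas=[{"d": [0, 0, -0.04]}, {"d": [0, 0, -0.08]}, {"d": [0, 0, -0.12]}, {"d": [0, 0, -0.16]}, {"d": [0, 0, -0.16]}, {"d": [0, 0, -0.12]}, {}])

```text
t: 44.3
ee_pos: [659.1, 37.3, 148.0]
eef_rot: [-0.041, 3.134, 0.002]
ft_force: [0.5, -0.2, -0.6]
grip_width: 0.332
grasp_force: 0.0
```

```bash
python3 go.py 440 300 145; python3 go.py 170 560 145
```

```text
yaw 1.597 q7 1.65 turn 0 shift after [212.1 268.4   1.7] before [212.1 268.4   1.7] tilt [ 0.007  0.001 -1.   ]
yaw 1.597 q7 1.65 turn 0 shift after [475.2 535.5   0. ] before [475.2 535.5   0. ] tilt [ 0.007  0.001 -1.   ]
```

Converted, 40 mm is 0.16, 35 mm is 0.14.

advance(deltas=[{"d": [0.14, 0.12, -0.04]}, {"d": [0.14, 0.12, -0.04]}, {"d": [0.14, 0.12, -0.04]}, {"d": [0.14, 0.12, 0]}, {"d": [0.14, 0.12, 0]}, {"d": [0.14, 0.12, 0]}, {"d": [0, 0.16, 0]}, {"d": [0, 0.16, 0]}, {"d": [0, 0.16, 0]}, {"d": [0, 0.16, 0]}, {}, {}])

```text
t: 45.8
ee_pos: [438.1, 370.8, 172.7]
eef_rot: [0.041, -3.141, 0.001]
ft_force: [0.9, -0.1, 0.7]
grip_width: 0.331
grasp_force: 0.0
```

```bash
python3 - <<'E'
from h import *
save(cam('top'),'top9.png')
E
python3 sp.py 660.5 37.2 0.026 4 25; python3 m.py 2>/dev/null | egrep 'tall|mill|car|box x'; python3 e.py 96.5
```

```text
side 287
-70 15 z [ 5.2 16.3 19.9] N [-13.3  -4.    6.4] S -62.10407574971608 -55.01011988400487
-55 27 z [ 4.1  5.7 18.8] N [-20.2   3.3  17.4] S -53.201446717168864 -40.226059013125926
-40 39 z [ 4.1  6.3 17.9] N [-16.3   6.8  18.6] S -39.25296427290624 -25.087056865560967
-25 34 z [ 8.6 11.9 17.9] N [-7.8 -0.5  6.1] S -24.466979662161496 -10.099000713409424
-10 29 z [ 9.2 11.3 14.1] N [-6.9 -0.2  6.2] S -9.484248931946322 4.420983502617757
5 31 z [ 9.  11.1 14.4] N [-5.7 -0.8  6.1] S 5.408597922439564 19.742723589627282
20 30 z [ 8.8 11.4 13.2] N [-6.1  0.2  5.2] S 20.482427409701025 33.84088472972999
35 31 z [ 8.7 11.8 13.4] N [-5.7 -0.4  5.6] S 35.60525058401247 49.67004931347012
50 29 z [ 9.3 11.1 14. ] N [-7.7 -0.6  5.3] S 50.53647816510578 64.6548924150556
65 22 z [ 8.7 10.9 15.2] N [-5.4  0.3  7.6] S 65.53523747120981 75.4184372157007
top 475
-70 31 z [ 4.7 16.4 22.1] N [-13.8   1.5  12.8] S -65.90359010836704 -55.090171290825985
-55 74 z [ 4.2 
[... 476 characters left out ...]
8895943 34.90900088200093
35 38 z [ 8.2 11.8 15.9] N [-4.3  1.3  6.9] S 35.16350423227676 49.81723578973387
50 41 z [ 4.6 12.2 16.6] N [-21.5   0.3   7. ] S 50.03115398641956 64.5210094756875
65 28 z [ 5.  11.9 17.9] N [-6.6  0.4  7.1] S 65.10489910066619 77.37611735707273
tall 418 c 436.8830261230469 154.1949005126953 r 22.801828384399414 z 110.40707683950481 mean [436.4 153.3 110.1]
mill 540 c 622.6975708007812 -380.9748229980469 r 24.78020477294922 z 136.34348143370187 mean [ 617.6 -377.   134.9]
car 2690 c 652.3488159179688 423.7518615722656 r 81.60047912597656 z 142.8204460817421 mean [649.1 420.3 136.9]
centre [ 652.2 -192.5] inliers 248 258
angles [22 22 27 22 14 21 19 21 23 21 18 18]
```

View pics/top9.png

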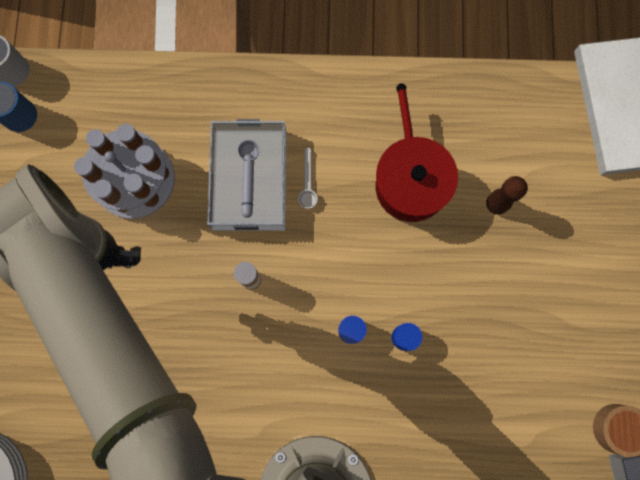

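The top view shows the lid seated on the pan (417,178), the scoop down the box's middle (248,178) and the spoon parallel beside the box (309,178). The bystanders have not moved and the arm is clear.

```bash
python3 -c "
from station import manip
print(manip.sign_off())"
```

```text
the job is handed in; nothing more can be done
None
```

The job is handed in at about 46 s: the squat jar is upright in the closed pan, the scoop lies down the middle of the box, the spoon is flat about 3 cm beside it, and the tall jar, pepper mill and carousel are where they were; the first jar grasp missed and pressed on the cap (about 39 N at the wrist) before I corrected it.

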